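Put the sample jar away in the stall's display chest

TASK

Put the lone squat jar that stands by the pepper grinder and the bottle away in the display chest: lift the hatch over the bumps that hold it, slide it open, and stand the jar upright in the empty bay, setting it down rather than dropping it. Then slide the hatch shut again until its bar has dropped home behind the bumps, and leave the grinder, the bottle and the flower vase standing where they are.

Things in the scene. Friction and masses are not known exactly. Their poses are not given: they have to be found in the camera images.
- chest: Display chest: light wooden box fixed to the table, 190 (x) by 350 (y) mm, walls 84 mm high and 10 mm thick, an aluminium rail along each long wall (rail tops 98 mm above the table). The +y half is stock under a fixed clear cover, the -y half the bay under the hatch. Origin: centre of its underside, on the table; x across, y along the chest (the way the hatch opens), z up.
- bay (a point): The middle of the empty bay's floor, 8 mm above the table and 85 mm from the chest's middle along its -y; axes as the chest's. The bay is 170 (x) by 160 (y) mm inside; its walls end 76 mm above the floor, the rails on the two long walls 90 mm above it.
- hatch_knob (a point): Upright round aluminium knob, 28 mm in diameter, 40 mm tall, in the middle of the hatch: a wooden board 166 (x) by 172 (y) by 8 mm, 0.3 kg, between the rails. It cannot tilt or turn, only rise and slide. The point is on the knob's axis, 26 mm above the board's top; hatch shut, it is 124 mm above the table, 4 mm from the bay's middle along the chest's -y. Axes as the chest's.
- hatch_bar (a point): Middle of the flat steel bar across the hatch's -y end, 200 (x) by 16 (y) by 8 mm; its two ends lie on the rails. Shut, it lies just behind two steel bumps, one on each rail, 8 mm tall and 8 mm long in y with upright faces, so it can slide only 3 mm. Raised by more than 8 mm (10 to 15 is comfortable), it passes over them, out and back.
- hatch_slide (a joint): How far the hatch is slid open along the chest's +y, in m: 0 shut, 0.165 fully open (the bay then all but 5 mm uncovered). Beyond 0.027 the bar is past the bumps and can come down again to slide on the rails. Sliding friction is about 1.5 N; the hatch stays where it is left.
- hatch_lift (a joint): How far the hatch is raised, in m: 0 lying down, at most 0.020; it sinks back by its own weight (about 3 N).
- jar_mid (a point): The squat amber jar with black lid and paper label, 52 mm in diameter and 62 mm tall, about 0.2 kg, standing loose on the table. This point is on its axis half-way up (31 mm above its foot); z is up along the jar. Its yaw means nothing.
- grinder_mid (a point): Bystander: slim pepper grinder, 44 mm in diameter and 120 mm tall, loose; the point is half-way up. Leave it alone.
- bottle_mid (a point): Bystander: tall clear bottle with a metal cap, 52 mm in diameter and 200 mm tall, loose; the point is half-way up. Leave it alone.
- vase: Bystander: black vase with tulips, up to 90 mm wide, the flowers reach 230 mm high and about 65 mm to each side; origin at the centre of its foot. Leave it alone.
Mind the look-alikes: they are no part of the job. Leave any green, purple or turquoise look-alike of the part that bears jar_mid alone.

How it is judged:
On the way, in this order (a step that is already met when the one before it is completed fails the run):
1. the hatch is slid open by more than 120 mm (value of joint hatch_slide above 0.12 m), for 0.2 s.
2. the jar stands upright on the bay's floor, let go of, with the hatch still open (x of jar_mid in the frame of bay between -0.062 and 0.062 m and y of jar_mid in the frame of bay between -0.057 and 0.057 m and z of jar_mid in the frame of bay between 0.024 and 0.036 m and angle between jar_mid's own z axis and vertical below 0.15 rad and contact force between the fingers and jar below 0.1 N and value of joint hatch_slide above 0.08 m), for 0.2 s.
At the end, for the whole second after the job is handed in: The hatch is shut (slid open less than 8 mm) and down (raised less than 3 mm), its bar behind the bumps; the jar stands at rest on the bay's floor, tilted less than 0.15 rad; the bystanders are within 30 mm of their starts (value of joint hatch_slide below 0.008 m and value of joint hatch_lift below 0.003 m and x of jar_mid in the frame of bay between -0.062 and 0.062 m and y of jar_mid in the frame of bay between -0.057 and 0.057 m and z of jar_mid in the frame of bay between 0.024 and 0.036 m and angle between jar_mid's own z axis and vertical below 0.15 rad and linear speed of jar below 0.02 m/s); the robot touches nothing.
It fails at once if a bystander (grinder, bottle or vase) is moved by more than 30 mm (distance of any of grinder_mid, bottle_mid, vase from where it was at the start of the episode above 0.03 m).
It fails at once if the jar is dropped or knocked: out of the fingers it moves faster than 0.6 m/s (a fall of about 18 mm) (linear speed of jar above 0.6 m/s and contact force between the fingers and jar below 0.1 N).
It also fails if it takes over 66 s, if anything falls off the work surface, if the arm or the gripper's body presses on something with over 40 N, if the wrist force passes 120 N, or if a joint passes its speed limit or range.

ROBOT

A 7-joint arm with a two-finger parallel gripper is mounted at the origin on the work surface. World frame = base frame: x ahead of the robot, y to its left, z up, the work surface at z = 0. Lengths are in m, angles in rad, forces in N, time in s.
With the tool pointing down it reaches from about 0.425 to 0.925 m from the base axis. Payload 6.8 kg.
Tool frame: the origin (TCP) lies midway between the tips of the shut fingers; the grasp point (between the pads) lies 19 mm behind it; z points along the fingers, x is the direction in which the jaws open and shut, and the axes are right-handed (so a half turn about z gives the same grasp; the last joint's range is limited). The gripper opens to 85 mm and grips with 20 to 120 N. Pads are 22 mm wide; open, the fingers measure 114 mm over their backs; the gripper's body (76 mm by 85 mm) begins 54 mm behind the grasp point. The pads swing forward as they close: fully open they stand 13 mm farther back than shut.
Start: joints at [1.213, 0.477, 0.022, 1.555, -0.011, 1.109, -0.083], TCP at [0.167, -0.654, 0.231] pointing down, gripper open.
Joint ranges: [-2.96, 2.96], [-0.34, 2.1], [-1.41, 1.46], [0.24, 2.44], [-1.37, 4.51], [0.17, 1.92], [-2.96, 2.96]. Speed limits (rad/s): [2.39, 2.39, 3.14, 3.14, 3.14, 3.14, 3.14].

INTERFACE

Orientations are given as a unit quaternion [w, x, y, z].
In Python, from station import bot, imaging, nets gives the robot as it stands. The module is installed in compiled form; this text tells all that it offers.
- The arm moves only by the tool apply_moves, never from a script. Its argument "moves" is text: rows parted by semicolons, each of 7 numbers parted by spaces: the gripper command: -1 is fully open, 1 is shut, values between are in proportion, then the shift along the tool's x, y, z normalised to -1 to 1, where 1 is 120 mm, then the turn, a rotation vector about the tool's x, y, z normalised to -1 to 1, where 1 is 4 degrees. In form: hand dx dy dz rx ry rz; .... A call has 1 to 12 rows; each row shifts and turns the commanded pose from where the row before left it, along the tool's axes as they then stand; what a row does not reach is not made up. A row lasts 1/12 s, in which the tool goes at most 41.7 mm and 7.16 degrees, less where a joint would pass 70% of its speed; a pose out of reach is approached as far as the arm can. A call with a number of a shift or a turn outside -1 to 1 is refused whole. A call with a gripper value outside its range is refused whole. The fingers move at their own pace and stop on an object; "force" is the grip in N (left out, the last holds). Time passes only in rows, so rows that do not move let the fingers close. It gives the time, the measured TCP pose, the force and the opening at its end, in the units of the state.
- bot.get_obs(): the state, without advancing time (a new reading comes with each control period).
- imaging.read_camera(name): name is "side" or "top"; returns a dict with "image" (480x640x3 uint8, red, green, blue), "fx", "fy", "cx", "cy" (pixels), "view" (4x4, takes a point from world to camera coordinates). Camera axes: x right, y down, z forward; pixel columns grow to the right and rows downward; lengths in m; the calibration is good to about 2 mm. A picture is of the moment at which its call begins. There is no depth.
- bot.hand_in(): hands the job in, once; it reports no verdict.
Trained networks look in a picture, given as the dict that the camera call returned (one of the last four; its "shot" number tells which), for a name from the list of things; names that differ only in an ending like _2 or _b are one class to them, and where a whole thing is asked for, a point or a joint stands for the part that bears it (a point fixed in the world has none). Each returns a list of dicts, best first, with "score" (0 to 1); they miss things now and then, are a little off and sometimes report something else, mostly with a low value. They report only what shows in the picture. A call takes as long as a camera call. They do not tell look-alikes from the thing itself.
- nets.spot_in(picture, name): "rect" ([left, top, right, bottom] in pixels, round what is visible of it).
- nets.outline_of(picture, name): "region" (480x640 bool, what is visible of it) and "rect" ([left, top, right, bottom] in pixels, round what is visible of it).
- nets.spot_point(picture, name): "location" ([column, row] in pixels: a listed point, or the origin of a listed thing).
The state is a dict: "t": time; "q": joint angles; "joint_vel": joint speeds; "joint_torque": joint torques, N m; "eef_pos": TCP position; "tool_rot": TCP orientation; "contact_force": force on the tool from outside, world axes, zero at the start; "torque": the same for the moment, N m; "gripper_width": opening from 0.0 (shut) to 1.0 (fully open).
Only numpy, scipy, OpenCV 4.12 (cv2) and the standard library are available. Lean on these libraries where they do the work, as an engineer would, in place of code of your own. Each camera call takes 0.05 s, during which the arm holds its last target.

## Working session

There is one attempt and no reset: what is moved stays moved. The work goes in short steps, Python scripts to look and compute and a tool call to move; the robot and the scene stay as the last step left them, time stands still between calls to the robot, and variables do not carry over. Pictures are saved under pics/ and viewed, and the job is handed in when it is done.

Besides the shell and the picture viewer there is one more tool, called after ">>>" as a command line: name --argument value ..., lists and objects as JSON in quotes. apply_moves: Moves the arm, as the interface text tells. Scaled input: -1 to 1 covers 120 mm each way for a shift and 4 degrees each way for a turn. Its arguments: {"type":"object","properties":{"moves":{"type":"string"},"force":{"type":"number"}},"required":["moves"]}

```bash
mkdir -p pics
cat > h.py <<'E'
import numpy as np, cv2
from station import bot, imaging, nets
def save(p,n): cv2.imwrite('pics/'+n,cv2.cvtColor(p['image'],cv2.COLOR_RGB2BGR))
def ray(p,px):
    V=np.array(p['view']);R=V[:3,:3];t=V[:3,3]
    d=R.T@np.array([(px[0]-p['cx'])/p['fx'],(px[1]-p['cy'])/p['fy'],1.]);return -R.T@t,d
def atz(p,px,z):
    c,d=ray(p,px);return c+d*(z-c[2])/d[2]
def proj(p,X):
    V=np.array(p['view']);c=V[:3,:3]@np.array(X)+V[:3,3];return np.array([p['fx']*c[0]/c[2]+p['cx'],p['fy']*c[1]/c[2]+p['cy']])
def tri(p1,a,p2,b):
    c1,d1=ray(p1,a);c2,d2=ray(p2,b)
    A=np.stack([d1,-d2],1);s=np.linalg.lstsq(A,c2-c1,rcond=None)[0]
    x=c1+s[0]*d1;y=c2+s[1]*d2;return (x+y)/2,np.linalg.norm(x-y)
E
python3 - <<'E'
from h import *
np.set_printoptions(precision=4,suppress=True)
s=imaging.read_camera('side');t=imaging.read_camera('top')
save(s,'s0.png');save(t,'t0.png')
for p,n in((s,'side'),(t,'top')):
    print(n,'cam',-np.array(p['view'])[:3,:3].T@np.array(p['view'])[:3,3])
H=dict(chest=0,bay=.008,hatch_knob=.124,hatch_bar=.09+.012,jar_mid=.031,grinder_mid=.06,bottle_mid=.1,vase=0)
for k,z in H.items():
    for p,n in((s,'side'),(t,'top')):
        for r in nets.spot_point(p,k)[:5]: print(k,n,round(r['score'],2),np.round(r['location'],1),atz(p,r['location'],z))
print(bot.get_obs())
E
```

```text
side cam [0.4879 0.8473 0.6225]
top cam [0.4826 0.0215 1.3739]
chest top 0.96 [278.9 242.8] [0.5227 0.0832 0.    ]
bay side 0.78 [336.  268.4] [ 0.5365 -0.0018  0.008 ]
bay side 0.2 [329.6 216.1] [ 0.5708 -0.2484  0.008 ]
bay top 0.21 [130.  242.6] [0.5263 0.4196 0.008 ]
hatch_knob side 0.93 [336.5 224.4] [ 0.5372 -0.0058  0.124 ]
hatch_knob top 0.56 [317.  235.7] [ 0.533  -0.0015  0.124 ]
hatch_bar side 0.58 [331.1 218.1] [ 0.5539 -0.0716  0.102 ]
hatch_bar top 0.77 [352.8 230.5] [ 0.5442 -0.0776  0.102 ]
jar_mid side 0.79 [278.9 209.8] [ 0.7096 -0.2308  0.031 ]
jar_mid side 0.76 [315.9 185.6] [ 0.6241 -0.3929  0.031 ]
jar_mid side 0.67 [289.8 198. ] [ 0.6906 -0.3041  0.031 ]
jar_mid side 0.61 [316.2 203.6] [ 0.611  -0.2761  0.031 ]
jar_mid top 0.92 [419.1 159.9] [ 0.7048 -0.2342  0.031 ]
jar_mid top 0.85 [487.2 194.6] [ 0.6251 -0.3852  0.031 ]
jar_mid top 0.73 [428.7 208.7] [ 0.5947 -0.2535  0.031 ]
jar_mid top 0.69 [319.4 234.4] [ 0.5396 -0.0085  0.031 ]
jar_mid top 0.62 [457.6 164.7] [ 0.6931 -0.3204  0.031 ]
grinder_mid side 0.78 [376.3 200. ] [ 0.4443 -0.2559  0.06  ]
grinder_m
[... 312 characters left out ...]
129.5 242.7] [0.5231 0.3939 0.1   ]
vase side 0.7 [320.2 432.4] [0.5328 0.4208 0.    ]
vase top 0.72 [276.  242.8] [0.5228 0.0898 0.    ]
vase top 0.64 [130.7 242.1] [0.5276 0.4204 0.    ]
{'t': 0.9, 'q': array([ 1.2129,  0.477 ,  0.0224,  1.5554, -0.0115,  1.1093, -0.0831]), 'joint_vel': array([-0.0013, -0.0011,  0.002 , -0.0007,  0.0003,  0.0017,  0.0001]), 'joint_torque': array([ -0.001 , -59.6314,   1.6059, -28.1547,   0.0125,   0.0015,
         0.    ]), 'eef_pos': array([ 0.1669, -0.6541,  0.2313]), 'tool_rot': array([ 0.    ,  0.7897, -0.6135,  0.    ]), 'contact_force': array([0.6155, 0.2232, 0.5367]), 'torque': array([ 0.0204, -0.006 ,  0.0218]), 'gripper_width': 1.0005702565577277}
```

View pics/s0.png

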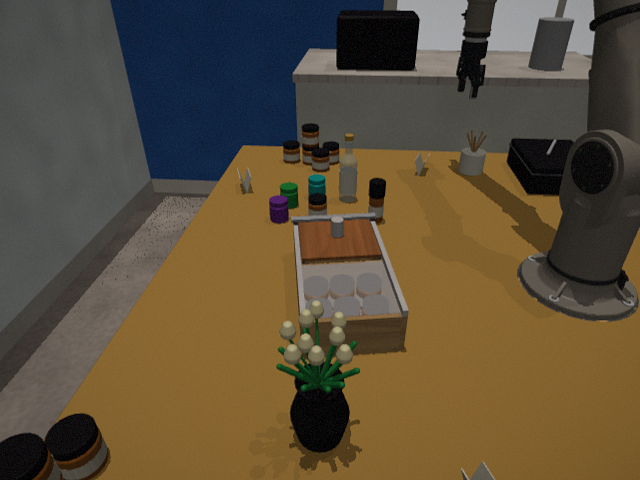

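View pics/t0.png

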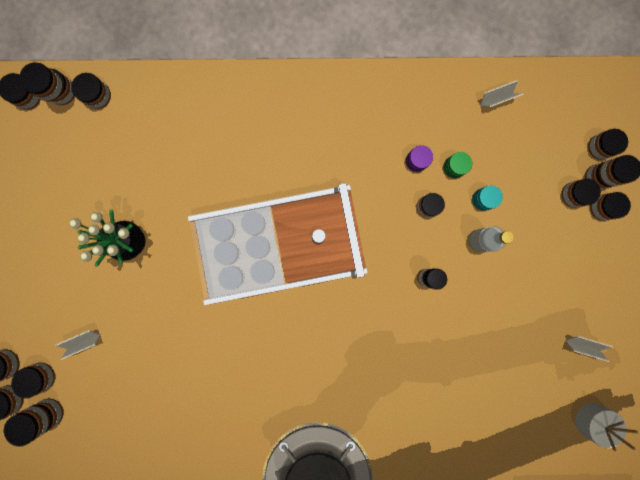

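The side view shows the amber jar at about (317,206) and the top view shows its lid at (431,205). The grinder is at (433,279), the bottle at (490,238) and the chest around (280,243), yawed about 10°. Next I refine these.

View pics/tz.png

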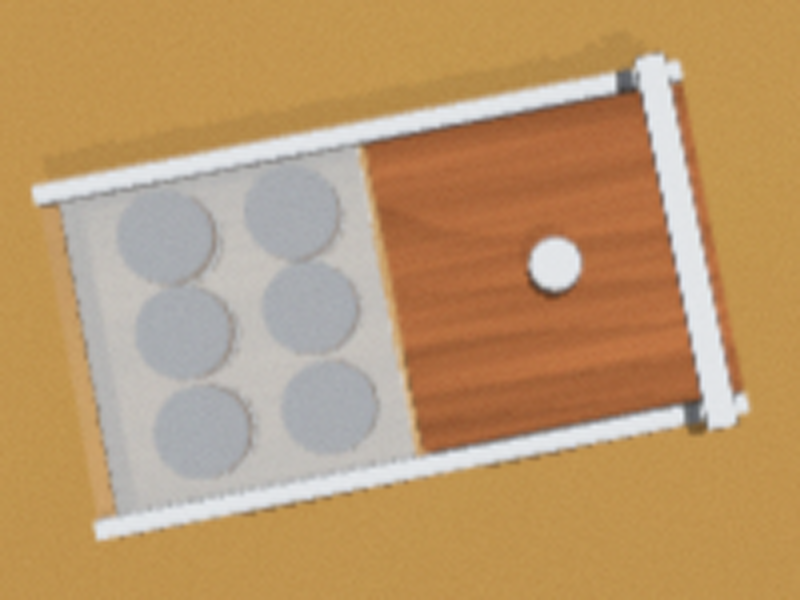

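View pics/tj.png

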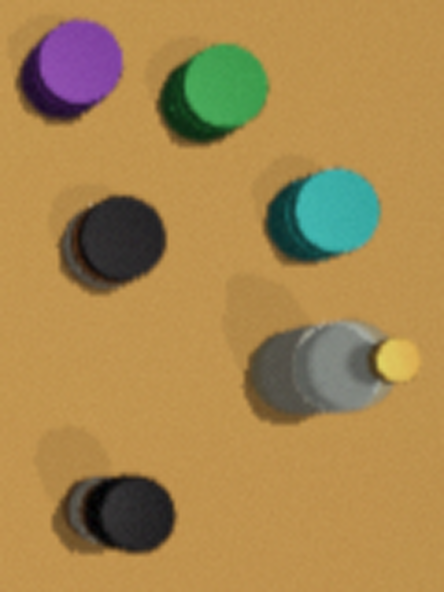

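Run:
```python
from h import *
np.set_printoptions(precision=4,suppress=True)
t=imaging.read_camera('top');s=imaging.read_camera('side')
f=lambda p:[(p[0]+.5)/4-.5+180,(p[1]+.5)/4-.5+170]
g=lambda p:[(p[0]+.5)/3.7-.5+400,(p[1]+.5)/3.7-.5+140]
C=np.array([atz(t,f(p),.098) for p in((32,188),(97,538),(748,402),(682,66))])
print(C, C.mean(0),[np.linalg.norm(C[i]-C[i-1]) for i in range(4)])
d=(C[0]+C[1]-C[2]-C[3])[:2];e=(C[0]+C[3]-C[1]-C[2])[:2]
print('yaw',np.degrees(np.arctan2(-d[0],d[1])),np.degrees(np.arctan2(e[1],e[0])))
k=atz(t,f((555,265)),.138);print('knob',k)
ch=C.mean(0)[:2];y=d/np.linalg.norm(d);print('knob in chest', (k[:2]-ch)@y,(k[:2]-ch)@np.array([y[1],-y[0]]))
print('jar',atz(t,g((122,239)),.062),'grinder',atz(t,g((137,514)),.12),'bottle',atz(t,g((397,360)),.2),
 'purple',atz(t,g((80,62)),.062),'green',atz(t,g((226,86)),.062),'turq',atz(t,g((338,211)),.062))
print('jar side',atz(s,[316.5,205],.031))
print('knob side top',proj(s,k))
im=cv2.cvtColor(s['image'],cv2.COLOR_RGB2BGR)
cv2.imwrite('pics/sz.png',cv2.resize(im[130:270,260:410],None,fx=4,fy=4,interpolation=cv2.INTER_CUBIC))
J=atz(t,g((122,239)),.062)
for z in(0,.062): print(z,(proj(s,[J[0],J[1],z])-[260,130])*4)
print((proj(s,k)-[260,130])*4)
```

```text
[[ 0.5772  0.2718  0.098 ]
 [ 0.3924  0.2375  0.098 ]
 [ 0.4603 -0.1059  0.098 ]
 [ 0.6389 -0.0735  0.098 ]] [0.5172 0.0825 0.098 ] [np.float64(0.3507338105169469), np.float64(0.18793274034703342), np.float64(0.35007272862933597), np.float64(0.18149551132642966)]
yaw 10.654463549165929 10.397342383475154
knob [ 0.5321 -0.004   0.138 ]
knob in chest -0.08772321572619365 -0.0013796813314983503
jar [ 0.6018 -0.2559  0.062 ] grinder [ 0.4418 -0.2488  0.12  ] bottle [ 0.5239 -0.3704  0.2   ] purple [ 0.7074 -0.2332  0.062 ] green [ 0.6922 -0.3195  0.062 ] turq [ 0.6172 -0.384   0.062 ]
jar side [ 0.6093 -0.2678  0.031 ]
knob side top [338.8793 219.34  ]
0 [235.2913 347.3372]
0.062 [234.5965 268.4027]
[315.5173 357.3599]
```

View pics/sz.png

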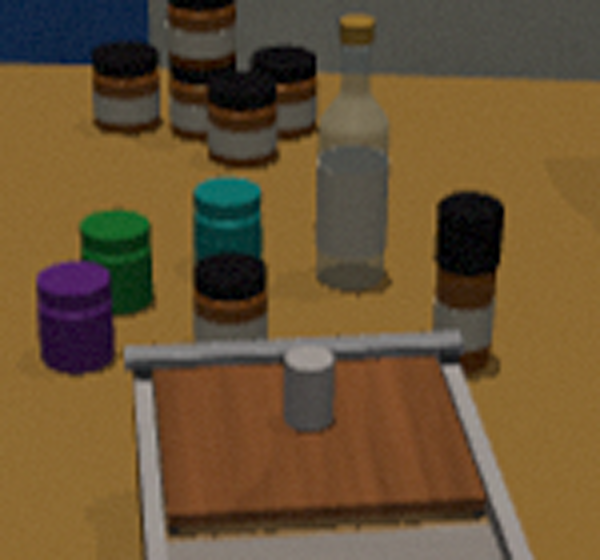

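```bash
cat >> h.py <<'E'
from scipy.spatial.transform import Rotation as Ro
def go(T):
    o=bot.get_obs();q=o['tool_rot'];R=Ro.from_quat([q[1],q[2],q[3],q[0]])
    d=R.inv().apply(np.array(T)-o['eef_pos']);print('tool-frame shift /120mm',np.round(d/.12,3),'rows at .3:',np.linalg.norm(d/.12)/.3,'|',np.round(o['eef_pos'],4),'jaw ang',np.round(np.degrees(np.arctan2(R.as_matrix()[1,0],R.as_matrix()[0,0])),2))
    return d/.12
E
cat h.py >/dev/null
python3 - <<'E'
from h import *
go([.5335,-.004,.231])
E
```

```text
tool-frame shift /120mm [-4.494e+00 -4.299e+00  3.000e-03] rows at .3: 20.730447052195576 | [ 0.1669 -0.654   0.2313] jaw ang -75.69
```

>>> apply_moves --moves "-1 0 0 0 0 0 0.925; -1 -0.1 -0.05 0 0 0 0;-1 -0.2 -0.1 0 0 0 0"

```text
t: 1.85
eef_pos: [0.1763, -0.6172, 0.2311]
tool_rot: [0.001, 0.768, -0.64, 0.0]
contact_force: [0.3, -0.2, 0.1]
gripper_width: 1.003
```

Run:
```python
from h import *
go([.5335,-.004,.231]);print(bot.get_obs()['q'])
```

```text
tool-frame shift /120mm [-4.488 -3.851 -0.011] rows at .3: 19.712230740838354 | [ 0.1763 -0.6172  0.2311] jaw ang -79.59
[ 1.17275255  0.42161983  0.02970476  1.64263727 -0.01207149  1.07622773
 -0.18360896]
```

>>> apply_moves --moves "-1 -.22 -.19 0 0 0 0;-1 -.22 -.19 0 0 0 0;-1 -.22 -.19 0 0 0 0;-1 -.22 -.19 0 0 0 0;-1 -.22 -.19 0 0 0 0;-1 -.22 -.19 0 0 0 0;-1 -.22 -.19 0 0 0 0;-1 -.22 -.19 0 0 0 0;-1 -.22 -.19 0 0 0 0;-1 -.22 -.19 0 0 0 0"

```text
t: 2.68
eef_pos: [0.354, -0.3124, 0.2317]
tool_rot: [0.0, 0.769, -0.639, 0.0]
contact_force: [0.7, 0.2, -0.0]
gripper_width: 0.999
```

>>> apply_moves --moves "-1 -.22 -.19 0 0 0 0;-1 -.22 -.19 0 0 0 0;-1 -.22 -.19 0 0 0 0;-1 -.22 -.19 0 0 0 0;-1 -.22 -.19 0 0 0 0;-1 -.22 -.19 0 0 0 0;-1 -.22 -.19 0 0 0 0;-1 -.22 -.19 0 0 0 0;-1 0 0 0 0 0 0;-1 0 0 0 0 0 0"

```text
t: 3.52
eef_pos: [0.4946, -0.0706, 0.2315]
tool_rot: [-0.0, 0.771, -0.637, 0.0]
contact_force: [-0.6, 0.1, -0.6]
gripper_width: 0.997
```

Run:
```python
from h import *
go([.5335,-.004,.170]);print(bot.get_obs()['q'])
```

```text
tool-frame shift /120mm [-0.484 -0.422  0.513] rows at .3: 2.7391036028458724 | [ 0.4946 -0.0706  0.2315] jaw ang -79.13
[ 0.34752391  0.21321023 -0.37693931  1.94587482  0.09206612  0.99843176
 -1.45270048]
```

>>> apply_moves --moves "-1 -.24 -.21 0 0 0 0.06;-1 -.244 -.212 0 0 0 0;-1 0 0 .2 0 0 0;-1 0 0 .2 0 0 0;-1 0 0 .11 0 0 0;-1 0 0 0 0 0 0;-1 0 0 0 0 0 0"

```text
t: 4.1
eef_pos: [0.5324, -0.0079, 0.1698]
tool_rot: [0.001, 0.768, -0.641, -0.0]
contact_force: [1.0, -0.1, 0.4]
gripper_width: 0.997
```

Run:
```python
from h import *
go([.5335,-.004,.107])
for n in('side','top'):
    p=imaging.read_camera(n); im=cv2.cvtColor(p['image'],cv2.COLOR_RGB2BGR)
    sl=(slice(130,270),slice(260,410)) if n=='side' else (slice(150,330),slice(220,420))
    cv2.imwrite('pics/k_%s.png'%n,cv2.resize(im[sl],None,fx=4,fy=3.3 if n=='top' else 4,interpolation=cv2.INTER_CUBIC))
```

```text
tool-frame shift /120mm [-0.03  -0.016  0.523] rows at .3: 1.7472678219814068 | [ 0.5324 -0.0079  0.1698] jaw ang -79.73
```

View pics/k_side.png

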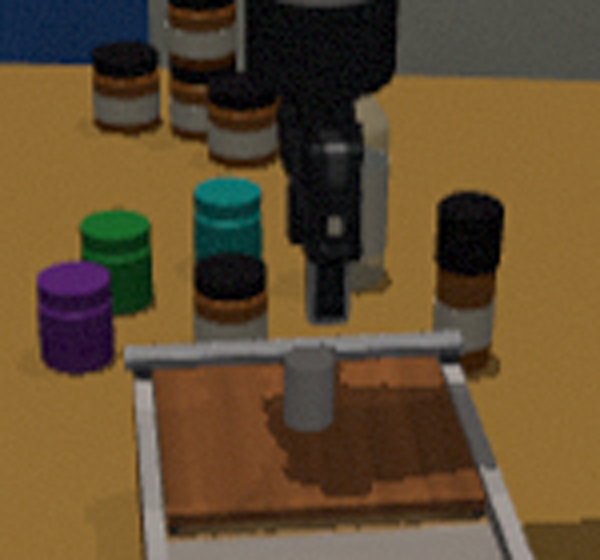

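View pics/k_top.png

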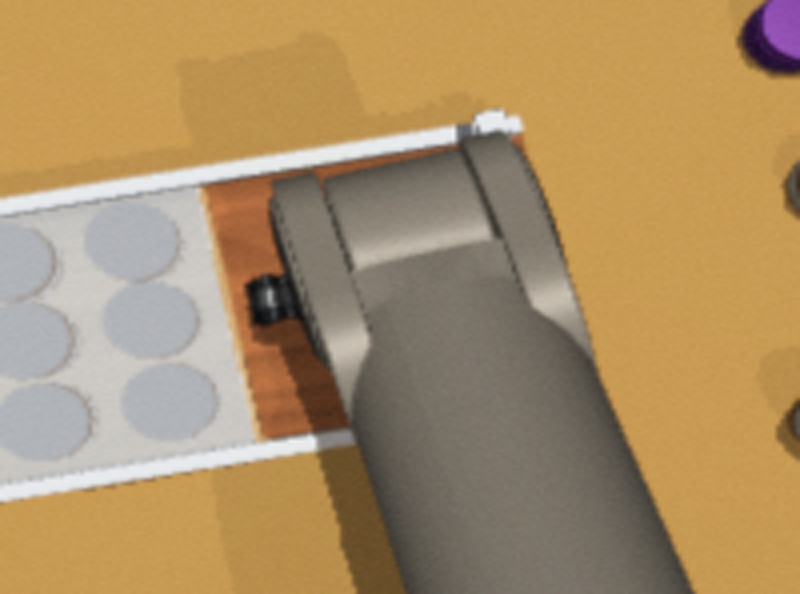

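Run:
```python
from h import *
p=imaging.read_camera('side')
T=bot.get_obs()['eef_pos']
x=np.array([.18,-.983])
f=lambda X:(proj(p,X)-[260,130])*4+1.5
print('finger near tip',f([T[0]-x[0]*.05,T[1]-x[1]*.05,T[2]+.013]))
for K in((.5321,-.004),(.538,-.006),(.542,-.007)):
  print(K,'top',f([*K,.138]),'bot',f([*K,.098]))
```

```text
finger near tip [327.2400572  324.54971226]
(0.5321, -0.004) top [316.97972443 358.87063262] bot [315.80425755 421.60034313]
(0.538, -0.006) top [306.37895495 356.59730656] bot [305.43414979 419.24199692]
(0.542, -0.007) top [299.17293136 355.38270424] bot [298.38412265 417.98155217]
```

>>> apply_moves --moves "-1 -.03 -.025 .2 0 0 0.06;-1 0 0 .2 0 0 0;-1 0 0 .12 0 0 0;-1 0 0 0 0 0 0;-1 0 0 0 0 0 0"

```text
t: 4.67
eef_pos: [0.5356, -0.0025, 0.1083]
tool_rot: [-0.0, 0.767, -0.642, 0.0]
contact_force: [-0.2, 0.0, 0.0]
gripper_width: 0.999
```

Run:
```python
from h import *
go([.5345,-.004,.107])
p=imaging.read_camera('side'); im=cv2.cvtColor(p['image'],cv2.COLOR_RGB2BGR)
cv2.imwrite('pics/k2.png',cv2.resize(im[130:270,260:410],None,fx=4,fy=4,interpolation=cv2.INTER_CUBIC))
```

```text
tool-frame shift /120mm [0.011 0.011 0.011] rows at .3: 0.06206378280617805 | [ 0.5356 -0.0025  0.1083] jaw ang -79.88
```

View pics/k2.png

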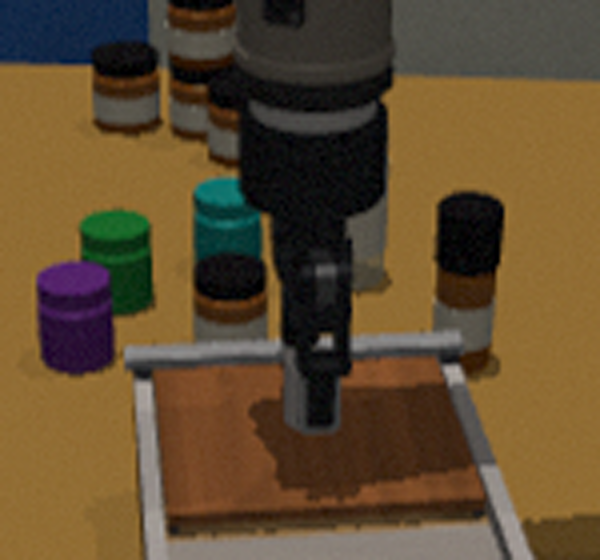

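The fingers straddle the knob, seen in the side zoom at about (315,400). I'll close now.

>>> apply_moves --moves "1 0 0 0 0 0 0;1 0 0 0 0 0 0;1 0 0 0 0 0 0;1 0 0 0 0 0 0;1 0 0 0 0 0 0;1 0 0 0 0 0 0;1 0 0 0 0 0 0;1 0 0 0 0 0 0" --force 50

```text
t: 5.38
eef_pos: [0.5359, -0.0033, 0.1085]
tool_rot: [0.0, 0.767, -0.642, 0.001]
contact_force: [-1.1, -2.9, 5.7]
gripper_width: 0.308
```

>>> apply_moves --moves "1 0 0 -.04 0 0 0;1 0 0 -.04 0 0 0;1 0 0 -.03 0 0 0;1 0 0 0 0 0 0;1 0 0 0 0 0 0"

```text
t: 5.8
eef_pos: [0.5355, -0.0021, 0.1212]
tool_rot: [-0.0, 0.767, -0.642, 0.0]
contact_force: [2.4, -0.3, -2.0]
gripper_width: 0.31
```

>>> apply_moves --moves "1 -.1 0 0 0 0 0;1 -.13 .001 0 0 0 0;1 -.13 .001 0 0 0 0;1 0 0 0 0 0 0"

```text
t: 6.13
eef_pos: [0.5269, 0.044, 0.121]
tool_rot: [-0.001, 0.768, -0.64, -0.001]
contact_force: [2.2, 2.2, -3.1]
gripper_width: 0.311
```

>>> apply_moves --moves "1 -.15 .001 0 0 0 0;1 -.15 .001 0 0 0 0;1 -.15 .001 0 0 0 0;1 -.15 .001 0 0 0 0;1 -.15 .001 0 0 0 0;1 -.15 .001 0 0 0 0;1 -.07 .001 0 0 0 0;1 0 0 0.04 0 0 0;1 0 0 0.05 0 0 0;1 0 0 0 0 0 0;1 0 0 0 0 0 0"

```text
t: 7.05
eef_pos: [0.5063, 0.1544, 0.1097]
tool_rot: [-0.0, 0.767, -0.642, -0.0]
contact_force: [2.2, 1.6, -2.0]
gripper_width: 0.313
```

Run:
```python
from h import *
go([.5345,-.004,.107]);print(bot.get_obs()['q'])
for n in('side','top'): save(imaging.read_camera(n),'o_%s.png'%n)
```

```text
tool-frame shift /120mm [1.341 0.    0.022] rows at .3: 4.469428701010058 | [0.5063 0.1544 0.1097] jaw ang -79.89
[-0.07719836  0.42775374 -0.41511045  1.98763121  0.24096708  0.77350094
 -2.02704133]
```

View pics/o_side.png

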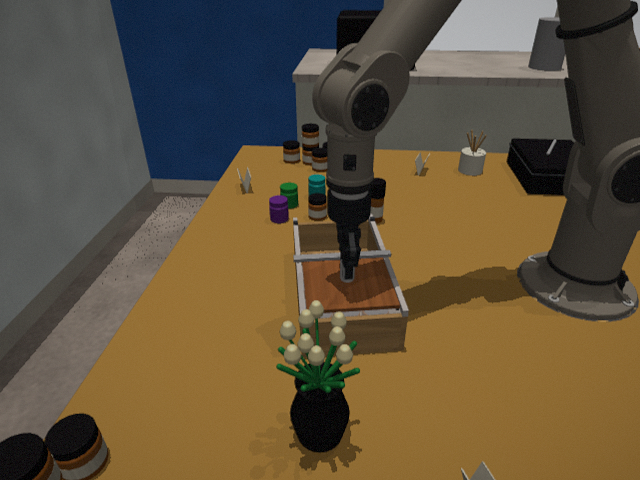

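View pics/o_top.png

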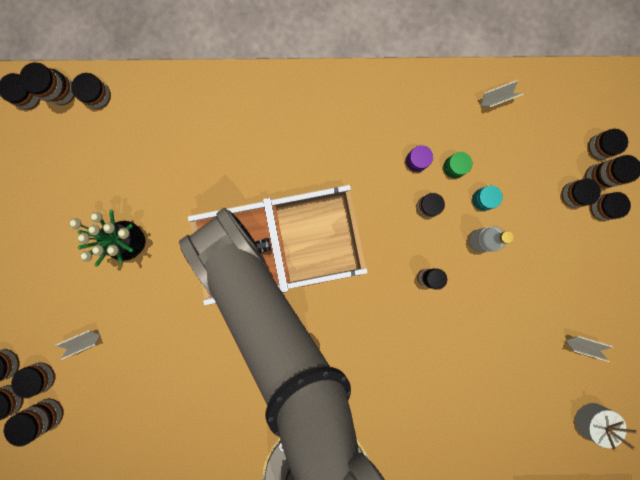

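The top view shows the hatch open about 160 mm, with the bar at about (276,245) and the bay empty at about (315,240). Next: release, rise and go to the jar.

>>> apply_moves --moves "-1 0 0 0 0 0 0;-1 0 0 0 0 0 0;-1 0 0 0 0 0 0;-1 0 0 0 0 0 0;-1 0 0 0 0 0 0;-1 0 0 -.15 0 0 0;-1 0 0 -.2 0 0 0;-1 0 0 -.2 0 0 0;-1 0 0 -.1 0 0 0;-1 0 0 0 0 0 0"

```text
t: 7.98
eef_pos: [0.5078, 0.1553, 0.1908]
tool_rot: [-0.002, 0.767, -0.642, 0.001]
contact_force: [0.0, -0.1, 0.2]
gripper_width: 1.0
```

Run:
```python
from h import *
go([.603,-.256,.18]);print(bot.get_obs()['q'])
```

```text
tool-frame shift /120mm [ 3.514 -0.178  0.089] rows at .3: 11.731781519244944 | [0.5078 0.1553 0.1908] jaw ang -79.88
[-0.04303752  0.31947189 -0.44740269  1.92035375  0.17115743  0.93329285
 -1.96645651]
```

>>> apply_moves --moves "-1 .2 -.01 0 0 0 0;-1 .3 -.015 0 0 0 0;-1 .3 -.015 0 0 0 0;-1 .3 -.015 0 0 0 0;-1 .3 -.015 0 0 0 0;-1 .3 -.015 0 0 0 0;-1 .3 -.015 0 0 0 0;-1 .3 -.015 0 0 0 0;-1 .3 -.015 0 0 0 0;-1 .3 -.015 0 0 0 0;-1 .3 -.015 0 0 0 0;-1 .3 -.015 0 0 0 0"

```text
t: 8.98
eef_pos: [0.6001, -0.2568, 0.1863]
tool_rot: [0.001, 0.767, -0.642, -0.001]
contact_force: [0.8, 0.5, -0.0]
gripper_width: 1.001
```

>>> apply_moves --moves "-1 0 0 0 0 0 0;-1 0 0 0 0 0 0;-1 0 0 0 0 0 0"

```text
t: 9.23
eef_pos: [0.6001, -0.2543, 0.1865]
tool_rot: [0.0, 0.767, -0.642, -0.001]
contact_force: [0.2, 0.6, 0.2]
gripper_width: 1.001
```

Run:
```python
from h import *
go([.603,-.256,.14])
p=imaging.read_camera('side'); im=cv2.cvtColor(p['image'],cv2.COLOR_RGB2BGR)
cv2.imwrite('pics/j1.png',cv2.resize(im[110:260,250:400],None,fx=4,fy=4,interpolation=cv2.INTER_CUBIC))
T=bot.get_obs()['eef_pos'];x=np.array([.18,-.983])
f=lambda X:(proj(p,X)-[250,110])*4+1.5
print(f([T[0]-x[0]*.05,T[1]-x[1]*.05,T[2]+.013]),f([T[0]+x[0]*.05,T[1]+x[1]*.05,T[2]+.013]))
for J in((.602,-.256),(.608,-.26)):print(J,f([*J,.062]))
p=imaging.read_camera('top');save(p,'j1t.png');print(proj(p,[.602,-.256,.062]))
```

```text
tool-frame shift /120mm [ 0.019 -0.022  0.388] rows at .3: 1.2962432929466225 | [ 0.6001 -0.2543  0.1865] jaw ang -79.86
[282.92208873 188.66192333] [270.14596954 132.26433793]
(0.602, -0.256) [275.89424612 349.81386079]
(0.608, -0.26) [267.79388622 346.85142178]
[432.66241996 204.16006204]
```

View pics/j1.png

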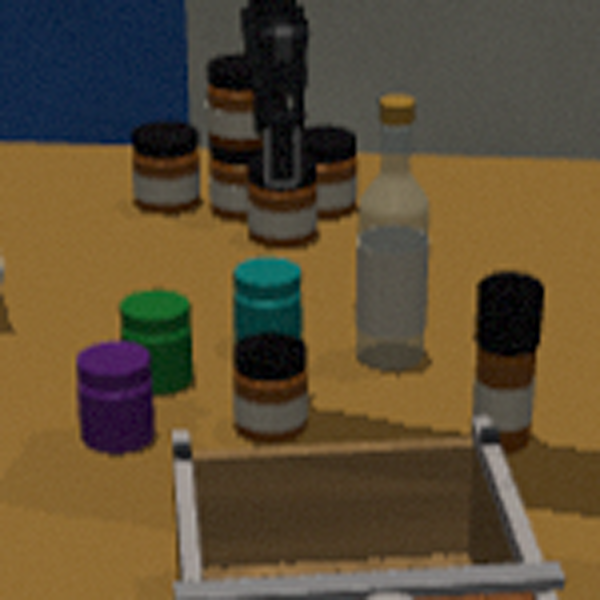

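View pics/j1t.png

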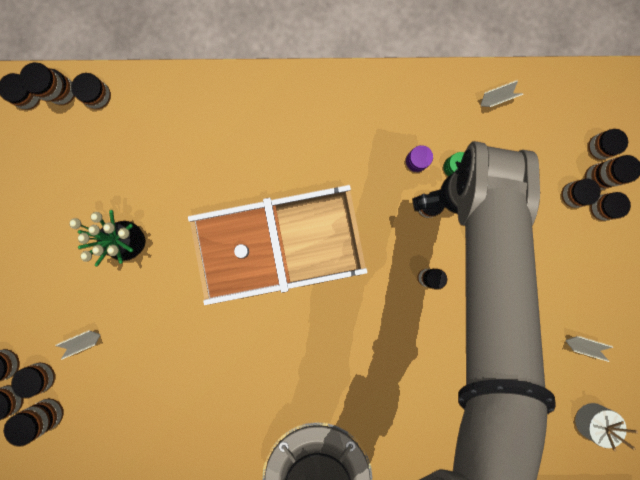

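Run:
```python
from h import *
p=imaging.read_camera('side');save(p,'j2.png')
for h in(.3,.4,.45,.5,.55,.6): print(h,'open pose',proj(p,[.506,.154,h]),'now',proj(p,[.600,-.254,h]),'bottle',proj(p,[.524,-.37,h]))
```

```text
0.3 open pose [350.20825521 182.44554547] now [318.5573281  110.52650301] bottle [351.32618485  98.51568991]
0.4 open pose [352.12389817 123.81708079] now [318.21457505  67.68391764] bottle [352.55617903  58.52699254]
0.45 open pose [353.19637123  90.99392391] now [318.02967698  44.57249412] bottle [353.21573176  37.08408242]
0.5 open pose [354.35798463  55.44261744] now [317.83479064  20.2125812 ] bottle [353.90792859  14.57987065]
0.55 open pose [355.6203338   16.80828133] now [317.6290842   -5.49979539] bottle [354.63525455  -9.0664347 ]
0.6 open pose [356.99711648 -25.32830507] now [317.41163084 -32.68048493] bottle [355.4004535  -33.94403948]
```

View pics/j2.png

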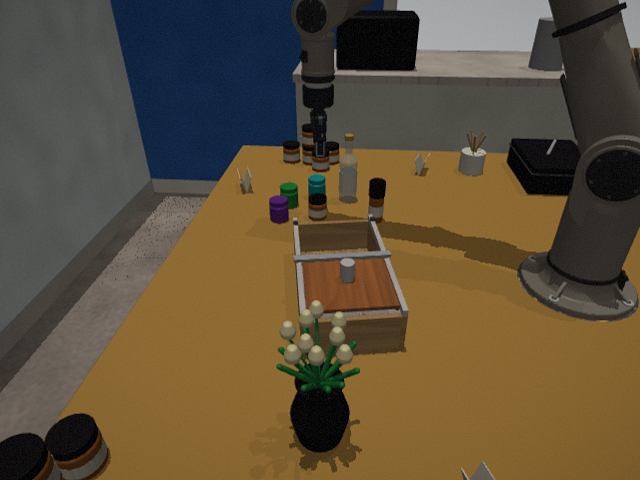

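Run:
```python
from h import *
go([.604,-.257,.016])
```

```text
tool-frame shift /120mm [ 0.038 -0.022  1.431] rows at .3: 4.7712679836946466 | [ 0.6007 -0.2531  0.1877] jaw ang -79.72
```

>>> apply_moves --moves "-1 .034 -.024 .2 0 0 0;-1 0 0 .25 0 0 0;-1 0 0 .25 0 0 0;-1 0 0 .2 0 0 0;-1 0 0 .15 0 0 0;-1 0 0 .15 0 0 0;-1 0 0 .13 0 0 0;-1 0 0 .09 0 0 0;-1 0 0 0 0 0 0;-1 0 0 0 0 0 0"

```text
t: 10.22
eef_pos: [0.6043, -0.2579, 0.0177]
tool_rot: [-0.0, 0.767, -0.642, -0.0]
contact_force: [0.3, 0.7, -0.2]
gripper_width: 1.001
```

Run:
```python
from h import *
go([.604,-.257,.016])
p=imaging.read_camera('side'); im=cv2.cvtColor(p['image'],cv2.COLOR_RGB2BGR)
cv2.imwrite('pics/j3.png',cv2.resize(im[110:260,250:400],None,fx=4,fy=4,interpolation=cv2.INTER_CUBIC))
```

```text
tool-frame shift /120mm [-0.007  0.001  0.014] rows at .3: 0.05315298349856497 | [ 0.6043 -0.2579  0.0177] jaw ang -79.81
```

View pics/j3.png

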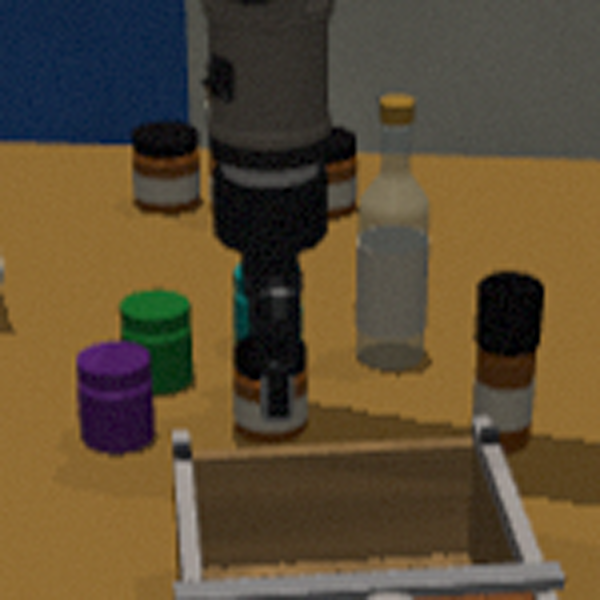

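The finger is centred over the amber jar (col 275 in the zoom, jar 234–307). I'll close with moderate force.

>>> apply_moves --moves "1 0 0 0 0 0 0;1 0 0 0 0 0 0;1 0 0 0 0 0 0;1 0 0 0 0 0 0;1 0 0 0 0 0 0;1 0 0 0 0 0 0;1 0 0 0 0 0 0;1 0 0 0 0 0 0" --force 35

```text
t: 10.93
eef_pos: [0.605, -0.2588, 0.0189]
tool_rot: [-0.0, 0.767, -0.642, 0.001]
contact_force: [-1.5, 1.5, 5.7]
gripper_width: 0.6
```

>>> apply_moves --moves "1 0 0 -.1 0 0 0;1 0 0 -.15 0 0 0;1 0 0 -.2 0 0 0;1 0 0 -.25 0 0 0;1 0 0 -.25 0 0 0;1 0 0 -.25 0 0 0;1 0 0 -.15 0 0 0;1 0 0 0 0 0 0;1 0 0 0 0 0 0"

```text
t: 11.68
eef_pos: [0.6044, -0.2588, 0.1808]
tool_rot: [-0.0, 0.767, -0.642, 0.001]
contact_force: [-0.3, -0.3, -2.5]
gripper_width: 0.6
```

Run:
```python
from h import *
go([.5335,-.004,.18])
p=imaging.read_camera('side'); im=cv2.cvtColor(p['image'],cv2.COLOR_RGB2BGR)
cv2.imwrite('pics/j4.png',cv2.resize(im[110:260,250:400],None,fx=4,fy=4,interpolation=cv2.INTER_CUBIC))
```

```text
tool-frame shift /120mm [-2.194  0.209  0.004] rows at .3: 7.3478047880348925 | [ 0.6044 -0.2588  0.1808] jaw ang -79.88
```

View pics/j4.png

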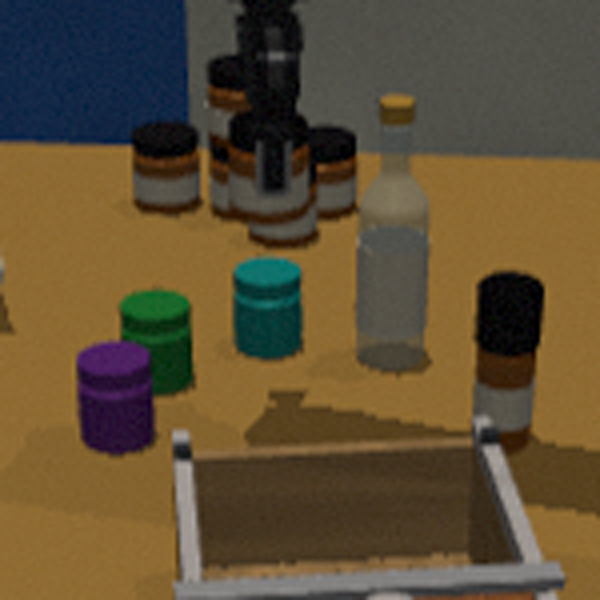

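>>> apply_moves --moves "1 -.1 .01 0 0 0 0;1 -.2 .02 0 0 0 0;1 -.25 .024 0 0 0 0;1 -.25 .024 0 0 0 0;1 -.25 .024 0 0 0 0;1 -.25 .024 0 0 0 0;1 -.25 .024 0 0 0 0;1 -.25 .024 0 0 0 0;1 -.2 .02 0 0 0 0;1 -.12 .01 0 0 0 0;1 -.07 .01 0 0 0 0;1 0 0 0 0 0 0"

```text
t: 12.73
eef_pos: [0.5311, -0.0019, 0.1786]
tool_rot: [0.001, 0.768, -0.64, -0.001]
contact_force: [-0.1, -0.2, -1.8]
gripper_width: 0.602
```

Run:
```python
from h import *
go([.5335,-.004,.032])
for n in('side','top'): save(imaging.read_camera(n),'b_%s.png'%n)
```

```text
tool-frame shift /120mm [ 0.022 -0.02   1.221] rows at .3: 4.072578085148763 | [ 0.5311 -0.0019  0.1786] jaw ang -79.65
```

View pics/b_side.png

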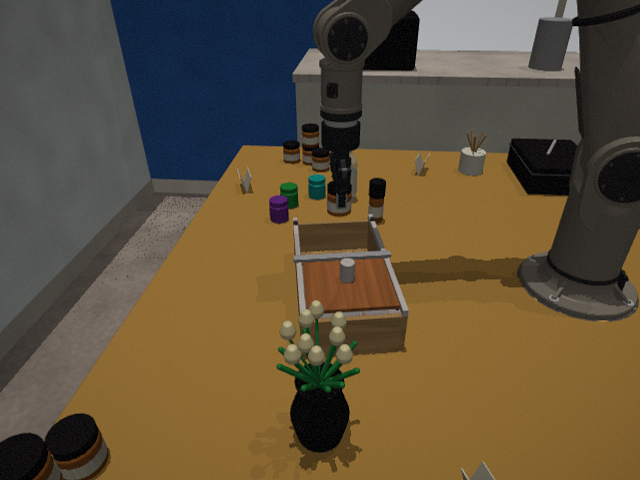

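View pics/b_top.png

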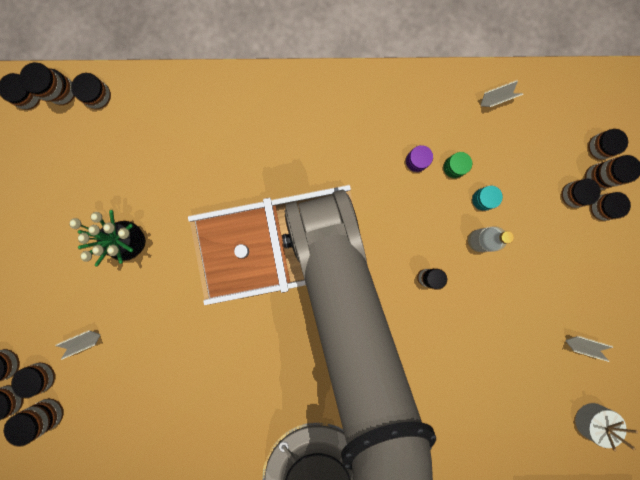

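>>> apply_moves --moves "1 .022 -.02 .1 0 0 0;1 0 0 .2 0 0 0;1 0 0 .2 0 0 0;1 0 0 .2 0 0 0;1 0 0 .2 0 0 0;1 0 0 .15 0 0 0;1 0 0 .1 0 0 0;1 0 0 .05 0 0 0;1 0 0 0 0 0 0;1 0 0 0 0 0 0"

```text
t: 13.67
eef_pos: [0.5361, -0.007, 0.0359]
tool_rot: [-0.0, 0.767, -0.642, 0.0]
contact_force: [0.2, 0.4, -2.1]
gripper_width: 0.599
```

>>> apply_moves --moves "1 0 0 .017 0 0 0;1 0 0 .017 0 0 0;1 0 0 .017 0 0 0;1 0 0 0 0 0 0;1 0 0 0 0 0 0"

```text
t: 14.08
eef_pos: [0.5357, -0.0066, 0.0298]
tool_rot: [-0.0, 0.767, -0.642, 0.0]
contact_force: [0.1, 0.4, -2.3]
gripper_width: 0.601
```

>>> apply_moves --moves "1 0 0 .012 0 0 0;1 0 0 0 0 0 0;1 0 0 0 0 0 0"

```text
t: 14.33
eef_pos: [0.5356, -0.0066, 0.0281]
tool_rot: [0.0, 0.767, -0.642, -0.0]
contact_force: [0.4, 0.3, -1.9]
gripper_width: 0.596
```

>>> apply_moves --moves "1 0 0 .01 0 0 0;1 0 0 0 0 0 0;1 0 0 0 0 0 0"

```text
t: 14.58
eef_pos: [0.5356, -0.0066, 0.0269]
tool_rot: [0.0, 0.767, -0.642, -0.0]
contact_force: [0.4, -0.3, -2.7]
gripper_width: 0.604
```

>>> apply_moves --moves "1 0 0 .01 0 0 0;1 0 0 0 0 0 0;1 0 0 0 0 0 0"

```text
t: 14.83
eef_pos: [0.5356, -0.0066, 0.0268]
tool_rot: [0.0, 0.767, -0.642, 0.0]
contact_force: [-4.2, 0.4, 10.6]
gripper_width: 0.602
```

>>> apply_moves --moves "1 0 0 .01 0 0 0;1 0 0 0 0 0 0;1 0 0 0 0 0 0"

```text
t: 15.08
eef_pos: [0.5357, -0.0067, 0.0268]
tool_rot: [0.0, 0.767, -0.642, 0.0]
contact_force: [-8.3, -0.7, 23.9]
gripper_width: 0.6
```

>>> apply_moves --moves "1 0 0 -.018 0 0 0;1 0 0 0 0 0 0;1 0 0 0 0 0 0"

```text
t: 15.33
eef_pos: [0.5358, -0.0067, 0.0268]
tool_rot: [-0.0, 0.767, -0.642, 0.0]
contact_force: [-1.9, -1.1, 4.9]
gripper_width: 0.601
```

>>> apply_moves --moves "0 0 0 0 0 0 0;-.3 0 0 0 0 0 0;-.6 0 0 0 0 0 0;-1 0 0 0 0 0 0;-1 0 0 0 0 0 0;-1 0 0 0 0 0 0;-1 0 0 0 0 0 0;-1 0 0 0 0 0 0;-1 0 0 0 0 0 0"

```text
t: 16.08
eef_pos: [0.5357, -0.0066, 0.0267]
tool_rot: [-0.0, 0.767, -0.642, 0.0]
contact_force: [-0.1, 0.3, -0.3]
gripper_width: 0.996
```

Run:
```python
from h import *
go([.5335,-.004,.032])
p=imaging.read_camera('side'); im=cv2.cvtColor(p['image'],cv2.COLOR_RGB2BGR)
cv2.imwrite('pics/p1.png',cv2.resize(im[140:290,270:420],None,fx=4,fy=4,interpolation=cv2.INTER_CUBIC))
```

```text
tool-frame shift /120mm [-0.025  0.014 -0.044] rows at .3: 0.1750587188771034 | [ 0.5357 -0.0066  0.0267] jaw ang -79.87
```

View pics/p1.png

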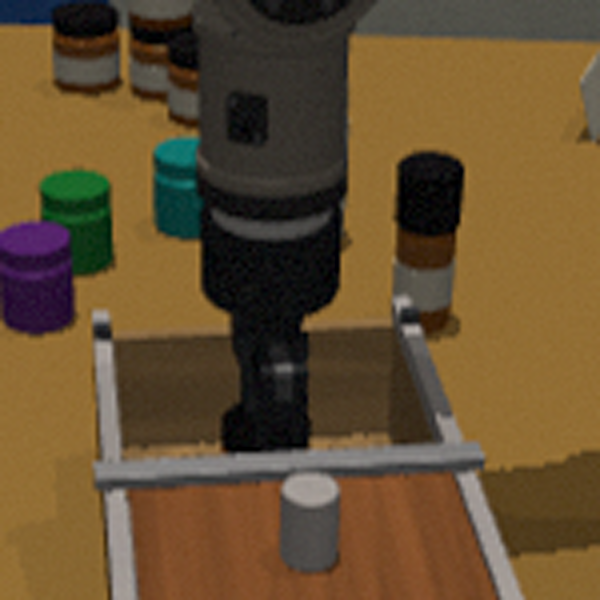

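The fingers are open and the jar is down. I'll rise straight up, slowly at first.

>>> apply_moves --moves "-1 0 0 -.05 0 0 0;-1 0 0 -.1 0 0 0;-1 0 0 -.15 0 0 0;-1 0 0 -.2 0 0 0;-1 0 0 -.25 0 0 0;-1 0 0 -.25 0 0 0;-1 0 0 -.25 0 0 0;-1 0 0 -.15 0 0 0;-1 0 0 0 0 0 0"

```text
t: 16.88
eef_pos: [0.5383, -0.0063, 0.2004]
tool_rot: [-0.003, 0.767, -0.642, 0.003]
contact_force: [0.7, 0.5, 0.1]
gripper_width: 1.0
```

Run:
```python
from h import *
go([.506,.1548,.19])
p=imaging.read_camera('side'); im=cv2.cvtColor(p['image'],cv2.COLOR_RGB2BGR)
cv2.imwrite('pics/p2.png',cv2.resize(im[140:290,270:420],None,fx=4,fy=4,interpolation=cv2.INTER_CUBIC))
```

```text
tool-frame shift /120mm [-1.369  0.03   0.084] rows at .3: 4.572334405289859 | [ 0.5383 -0.0063  0.2004] jaw ang -79.87
```

View pics/p2.png

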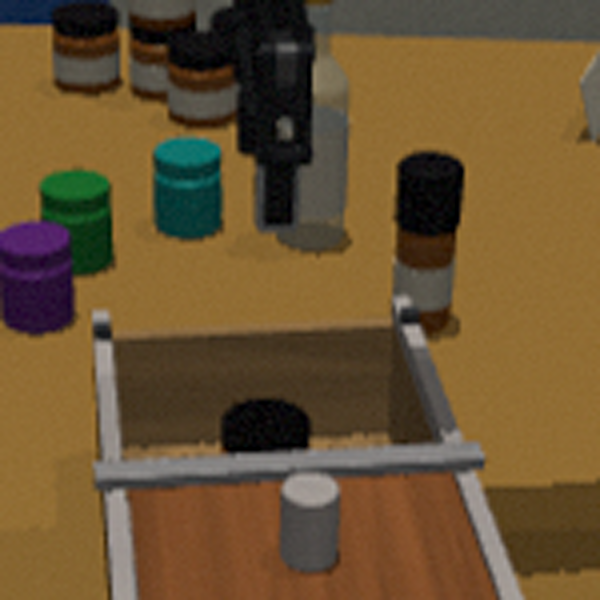

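The jar's lid shows upright and level in the bay at zoom (265,430). The hatch is still open with its knob at zoom (310,520). Back to the knob, also taking an unobstructed top view on the way.

>>> apply_moves --moves "-1 -.2 .005 0 0 0 0;-1 -.25 .005 0 0 0 0;-1 -.25 .005 0 0 0 0;-1 -.25 .005 0 0 0 0;-1 -.22 .005 0 0 0 0;-1 -.15 .005 0 0 0 0;-1 0 0 0 0 0 0;-1 0 0 0 0 0 0;-1 0 0 0 0 0 0"

```text
t: 17.68
eef_pos: [0.5039, 0.1475, 0.1941]
tool_rot: [0.001, 0.767, -0.642, -0.0]
contact_force: [1.1, 0.8, -0.3]
gripper_width: 0.998
```

Run:
```python
from h import *
go([.506,.1548,.112])
p=imaging.read_camera('top'); im=cv2.cvtColor(p['image'],cv2.COLOR_RGB2BGR)
cv2.imwrite('pics/p3t.png',cv2.resize(im[170:320,180:380],None,fx=4,fy=4,interpolation=cv2.INTER_CUBIC))
p=imaging.read_camera('side'); im=cv2.cvtColor(p['image'],cv2.COLOR_RGB2BGR)
cv2.imwrite('pics/p3.png',cv2.resize(im[170:320,270:420],None,fx=4,fy=4,interpolation=cv2.INTER_CUBIC))
```

```text
tool-frame shift /120mm [-0.057 -0.029  0.684] rows at .3: 2.289150166148915 | [0.5039 0.1475 0.1941] jaw ang -79.9
```

View pics/p3t.png

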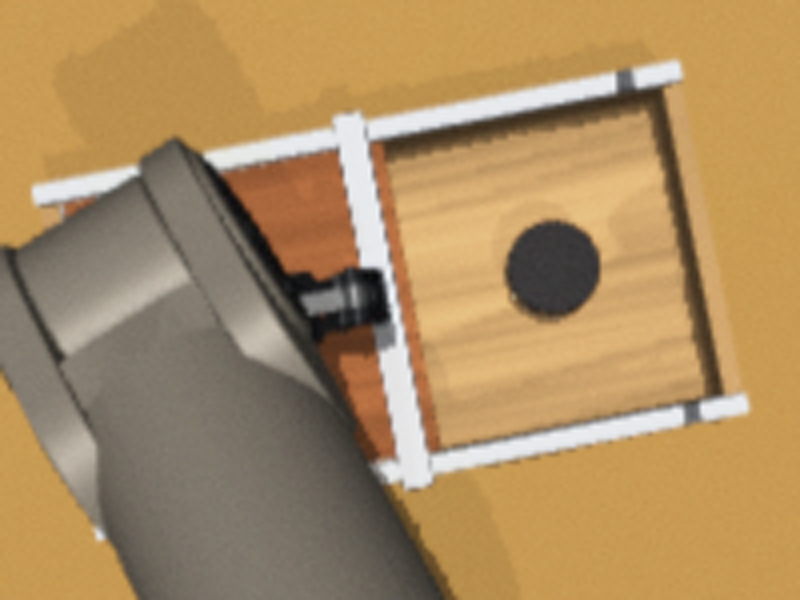

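View pics/p3.png

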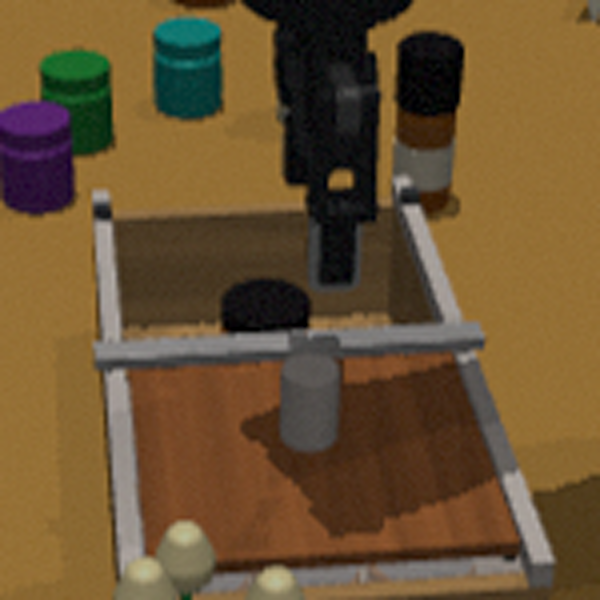

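The jar stands in the middle of the bay, at top zoom (553,268).

>>> apply_moves --moves "-1 -.057 -.027 0 0 0 0;-1 0 0 .15 0 0 0;-1 0 0 .2 0 0 0;-1 0 0 .2 0 0 0;-1 0 0 .16 0 0 0;-1 0 0 0 0 0 0;-1 0 0 0 0 0 0;1 0 0 0 0 0 0;1 0 0 0 0 0 0;1 0 0 0 0 0 0;1 0 0 0 0 0 0" --force 50

```text
t: 18.7
eef_pos: [0.5069, 0.1562, 0.1105]
tool_rot: [-0.001, 0.767, -0.642, 0.001]
contact_force: [0.8, 0.1, 0.4]
gripper_width: 0.452
```

>>> apply_moves --moves "1 0 0 0 0 0 0;1 0 0 0 0 0 0;1 0 0 0 0 0 0;1 0 0 0 0 0 0"

```text
t: 19.03
eef_pos: [0.5067, 0.156, 0.1104]
tool_rot: [-0.0, 0.767, -0.642, 0.001]
contact_force: [-0.3, -0.6, 5.5]
gripper_width: 0.312
```

>>> apply_moves --moves "1 0 0 -.04 0 0 0;1 0 0 -.04 0 0 0;1 0 0 -.03 0 0 0;1 0 0 0 0 0 0;1 .1 0 0 0 0 0;1 .15 0 0 0 0 0;1 .15 0 0 0 0 0;1 .15 0 0 0 0 0;1 .15 0 0 0 0 0;1 .15 0 0 0 0 0;1 0 0 0 0 0 0"

```text
t: 19.95
eef_pos: [0.5259, 0.0517, 0.1229]
tool_rot: [-0.0, 0.765, -0.644, 0.001]
contact_force: [4.6, -1.3, -2.0]
gripper_width: 0.31
```

Run:
```python
from h import *
go([.5359,-.0033,.1085])
```

```text
tool-frame shift /120mm [ 0.466 -0.003  0.12 ] rows at .3: 1.6039053558302987 | [0.5259 0.0517 0.1229] jaw ang -80.12
```

>>> apply_moves --moves "1 .12 0 0 0 0 0;1 .12 0 0 0 0 0;1 .12 0 0 0 0 0;1 .08 0 0 0 0 0;1 .03 0 0 0 0 0;1 0 0 0 0 0 0;1 0 0 0 0 0 0"

```text
t: 20.53
eef_pos: [0.5356, -0.0005, 0.1231]
tool_rot: [-0.001, 0.766, -0.642, 0.001]
contact_force: [4.0, 0.1, -2.3]
gripper_width: 0.309
```

Run:
```python
from h import *
go([.5359,-.0033,.1085]);print(bot.get_obs()['contact_force'])
p=imaging.read_camera('top'); im=cv2.cvtColor(p['image'],cv2.COLOR_RGB2BGR)
cv2.imwrite('pics/c1.png',cv2.resize(im[170:320,230:380],None,fx=4,fy=4,interpolation=cv2.INTER_CUBIC))
```

```text
tool-frame shift /120mm [0.023 0.002 0.122] rows at .3: 0.4137823796400616 | [ 5.356e-01 -5.000e-04  1.231e-01] jaw ang -79.92
[ 4.04908499  0.09248974 -2.3147137 ]
```

View pics/c1.png

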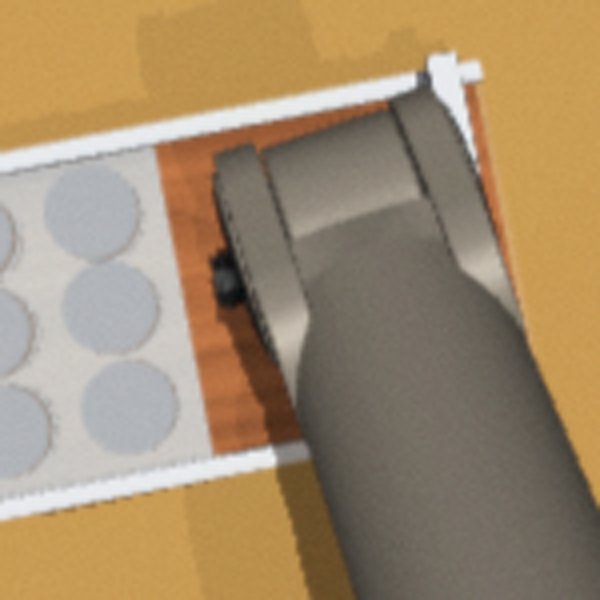

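Nearly shut. I'll go the last ~4 mm and watch the force.

>>> apply_moves --moves "1 .02 0 0 0 0 0;1 .015 0 0 0 0 0;1 0 0 0 0 0 0;1 0 0 0 0 0 0"

```text
t: 20.92
eef_pos: [0.5362, -0.0037, 0.1231]
tool_rot: [-0.001, 0.767, -0.642, 0.001]
contact_force: [4.2, 1.4, -1.8]
gripper_width: 0.315
```

>>> apply_moves --moves "1 .012 0 0 0 0 0;1 0 0 0 0 0 0;1 0 0 0 0 0 0"

```text
t: 21.17
eef_pos: [0.5364, -0.0049, 0.1231]
tool_rot: [-0.001, 0.767, -0.642, 0.001]
contact_force: [4.6, 1.5, -3.2]
gripper_width: 0.306
```

>>> apply_moves --moves "1 .012 0 0 0 0 0;1 0 0 0 0 0 0;1 0 0 0 0 0 0"

```text
t: 21.42
eef_pos: [0.5367, -0.0062, 0.1231]
tool_rot: [-0.001, 0.767, -0.642, 0.001]
contact_force: [5.3, 1.5, -2.5]
gripper_width: 0.312
```

>>> apply_moves --moves "1 0 0 .04 0 0 0;1 0 0 .04 0 0 0;1 0 0 .02 0 0 0;1 0 0 0 0 0 0;1 0 0 0 0 0 0"

```text
t: 21.83
eef_pos: [0.5366, -0.0063, 0.1107]
tool_rot: [-0.001, 0.767, -0.642, 0.001]
contact_force: [5.1, 2.1, -2.5]
gripper_width: 0.311
```

>>> apply_moves --moves "1 0 0 .006 0 0 0;-1 0 0 0 0 0 0;-1 0 0 0 0 0 0;-1 0 0 0 0 0 0;-1 0 0 0 0 0 0;-1 0 0 0 0 0 0;-1 0 0 -.15 0 0 0;-1 0 0 -.25 0 0 0;-1 0 0 -.25 0 0 0;-1 0 0 -.25 0 0 0;-1 0 0 0 0 0 0"

```text
t: 22.75
eef_pos: [0.5385, -0.0065, 0.2238]
tool_rot: [-0.003, 0.767, -0.642, 0.004]
contact_force: [0.4, 0.1, 0.6]
gripper_width: 1.0
```

>>> apply_moves --moves "-1 -.1 .3 -.1 0 0 0;-1 0 .3 -.1 0 0 0;-1 0 .3 -.1 0 0 0;-1 .2 0 -.2 0 0 0;-1 .3 0 0 0 0 0;-1 .3 0 0 0 0 0;-1 .3 0 0 0 0 0;-1 .3 0 0 0 0 0;-1 .3 0 0 0 0 0;-1 0 0 0 0 0 0;-1 0 0 0 0 0 0"

```text
t: 23.67
eef_pos: [0.4621, -0.2169, 0.2772]
tool_rot: [0.0, 0.765, -0.644, -0.001]
contact_force: [-1.1, 0.7, -0.8]
gripper_width: 0.999
```

Run:
```python
from h import *
o=bot.get_obs();print(o['t'],o['eef_pos'],o['contact_force'],o['q'])
for n in('side','top'): save(imaging.read_camera(n),'e_%s.png'%n)
p=imaging.read_camera('side'); im=cv2.cvtColor(p['image'],cv2.COLOR_RGB2BGR)
cv2.imwrite('pics/e_z.png',cv2.resize(im[130:270,260:410],None,fx=4,fy=4,interpolation=cv2.INTER_CUBIC))
p=imaging.read_camera('top'); im=cv2.cvtColor(p['image'],cv2.COLOR_RGB2BGR)
cv2.imwrite('pics/e_zt.png',cv2.resize(im[170:320,180:380],None,fx=4,fy=4,interpolation=cv2.INTER_CUBIC))
```

```text
23.6667 [ 0.46212909 -0.21687137  0.27716641] [-1.07131875  0.69673817 -0.81373972] [ 0.53433641  0.17591699 -0.24657968  1.87291347  0.04800986  1.09979454
 -1.12869348]
```

View pics/e_z.png

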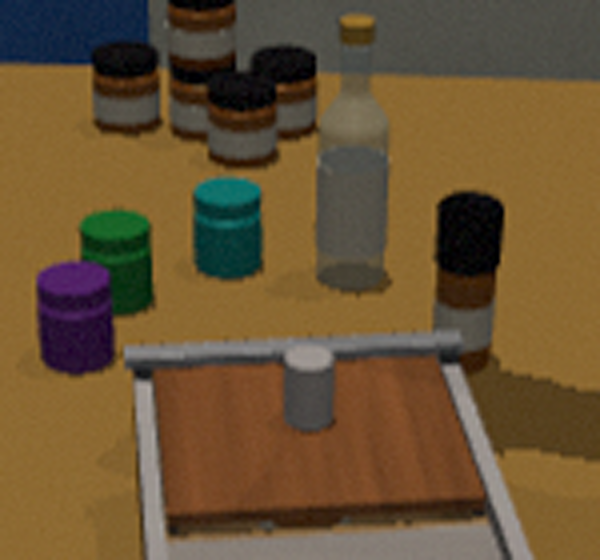

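View pics/e_zt.png

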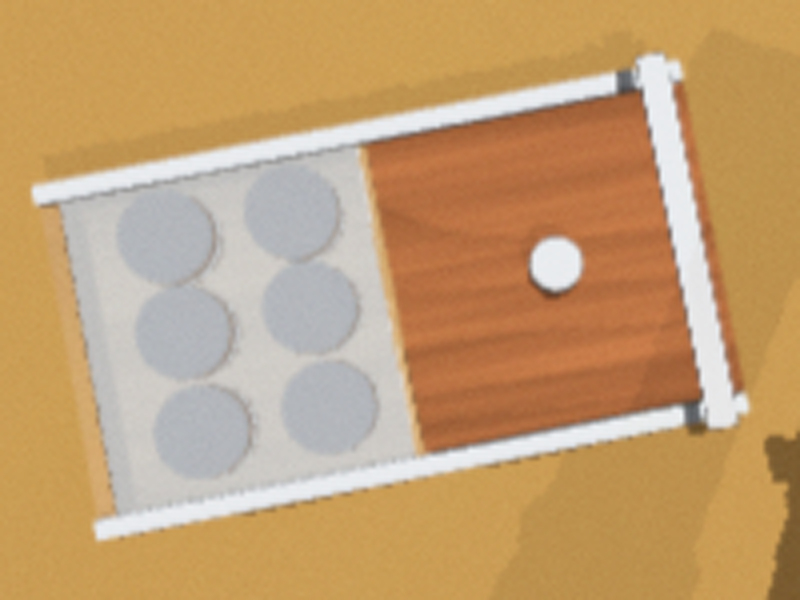

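View pics/e_top.png

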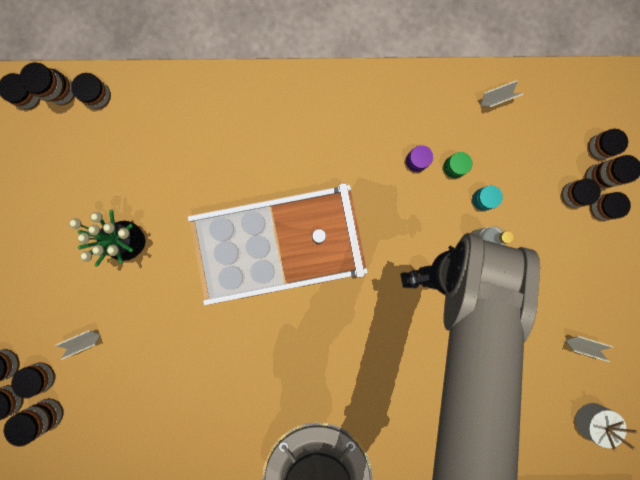

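The views match the start: the bar is behind the bumps, the knob is at zoom (555,265) as before, and the bystanders haven't moved. I'll hand in.

```bash
python3 -c "
from h import *
print(bot.hand_in())"
```

```text
the job is handed in; nothing more can be done
None
```

The amber jar is standing upright in the middle of the bay, and the hatch is shut again with its bar down behind the bumps. I handed the job in at about 24 s of the 66 s allowed; no verdict was reported.

- **Opening:** I gripped the knob, lifted the hatch about 13 mm and slid it open about 160 mm.
- **Jar:** I lowered it until it touched the floor. The force rose to about 24 N, and I eased off to about 5 N before letting go. The last view of it, just before the hatch closed, showed it upright and central. It cannot be seen under the shut hatch.
- **Closing:** I raised the hatch over the bumps, slid it shut, lowered it and let go.
- **Final pictures:** The bar and knob are at the same pixels as at the start. The grinder and bottle (side view), the vase (top view) and the coloured look-alike jars look unmoved. The gripper is clear of everything.

One disagreement: the two cameras differed by about 4 mm in x for the knob and the jar. I worked between the two values, and both grasps held.

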